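Load the embossing rollers into the numbered cradles

TASK

Load the three loose embossing rollers into the sloping rack, each into the cradle whose tag has its colour, in the order of the dots on the tags: white (one dot) first, then brass (two), then dark brown (three). Set each down without dropping it, lengthways on its two rods with its lower end at the foot bar, and let go of it before fetching the next. Leave the green roller in its cradle, do not knock the bar lamp above the rack, and leave the other things on the bench where they are.

Things in the scene. Friction and masses are not known exactly. Their poses are not given: they have to be found in the camera images.
- roller_white: embossing roller with a white nylon barrel with thin engraved lines: barrel 40 diameter x 100 long, steel journal 18 diameter standing out 10 at each end, 120 overall, both ends alike, about 0.35 kg. Origin at its centre, x along its axis. It starts lying on its side on the bench (axis at height 20), its axis within 45 degrees of the world x direction.
- roller_brass: embossing roller with a brass barrel with thin engraved lines: barrel 40 diameter x 100 long, steel journal 18 diameter standing out 10 at each end, 120 overall, both ends alike, about 0.35 kg. Origin at its centre, x along its axis. It starts lying on its side on the bench (axis at height 20), its axis within 45 degrees of the world x direction.
- roller_brown: embossing roller with a dark brown wooden barrel with thin engraved lines: barrel 40 diameter x 100 long, steel journal 18 diameter standing out 10 at each end, 120 overall, both ends alike, about 0.35 kg. Origin at its centre, x along its axis. It starts lying on its side on the bench (axis at height 20), its axis within 45 degrees of the world x direction.
- roller_green: embossing roller with a green barrel with thin engraved lines: barrel 40 diameter x 100 long, steel journal 18 diameter standing out 10 at each end, 120 overall, both ends alike, about 0.35 kg. Origin at its centre, x along its axis. It already lies in its own cradle and stays there.
- tag_white: white nylon number tag, 34 x 56 x 4, with one black dot, on the rack's front board at the foot of its cradle. Origin at the centre of its underside (30 above the bench); x is level, the way the cradle climbs (to the robot's right); y level across the rack, away from the robot; z up. The order of the tags along the rack varies.
- tag_brass: brass number tag, 34 x 56 x 4, with two black dots, on the rack's front board at the foot of its cradle. Origin at the centre of its underside (30 above the bench); x is level, the way the cradle climbs (to the robot's right); y level across the rack, away from the robot; z up. The order of the tags along the rack varies.
- tag_brown: dark brown wooden number tag, 34 x 56 x 4, with three white dots, on the rack's front board at the foot of its cradle. Origin at the centre of its underside (30 above the bench); x is level, the way the cradle climbs (to the robot's right); y level across the rack, away from the robot; z up. The order of the tags along the rack varies.
- tag_green: green number tag, 34 x 56 x 4, with no dots, on the rack's front board at the foot of its cradle. Origin at the centre of its underside (30 above the bench); x is level, the way the cradle climbs (to the robot's right); y level across the rack, away from the robot; z up. The order of the tags along the rack varies.
- rack: wooden rack, fixed, 205 (x) by 300 (y). Origin on the bench under its middle, x to the robot's right, y away from the robot. Four cradles 76 apart, each of two steel rods 10 thick, 24 apart (centres), climbing along +x at 35 degrees; a roller lies on them lengthways, its axis 22 from the rod centres. A foot bar 6 thick across their foot, square to the slope, ends 2 short of the roller axis; the lower journal rests at it.
- lamp: bar lamp on the rack, fixed to it: an aluminium bar 22 thick and 300 long across the rack over the cradles, its axis 270 above the bench and 30 beyond the line of the seats (rack x), on two thin posts at the rack's ends, 92 beyond that line. It bars a hand that comes straight down. Origin and axes as the rack's.
- spray: round clear spray bottle with black trigger head, 72 diameter, 130 tall, standing among the rollers; origin at the centre of its foot; leave it alone
- stamp_block: small brass stamp block with a stud, 55 x 40 x 40 tall; origin at the centre of its underside; leave it alone
- dye_jar: amber jar with black cap, 48 diameter, 55 tall; origin at the centre of its foot; leave it alone
- wax_puck: flat yellow puck of edge wax, 50 diameter, 22 thick, lying flat; origin at the centre of its underside; leave it alone
- beveller: hand tool with a wooden handle, 150 long, lying near the robot's foot; leave it alone
- seat_white (a point): the centre of a roller lying fully home in the cradle of the white nylon tag: 83 beyond the tag's origin along its x and 70 above it (100 above the bench)
- seat_brass (a point): the centre of a roller lying fully home in the cradle of the brass tag: 83 beyond the tag's origin along its x and 70 above it (100 above the bench)
- seat_brown (a point): the centre of a roller lying fully home in the cradle of the dark brown wooden tag: 83 beyond the tag's origin along its x and 70 above it (100 above the bench)
- seat_green (a point): the centre of a roller lying fully home in the cradle of the green tag: 83 beyond the tag's origin along its x and 70 above it (100 above the bench)

How it is judged:
On the way, in this order (a step that is already met when the one before it is completed fails the run):
1. the white nylon roller lies home in the cradle with the white nylon tag and is let go (distance between roller_white and seat_white below 0.015 m and (angle between roller_white's own x axis and vertical between 0.89 and 1.03 rad or angle between roller_white's own x axis and vertical between 2.112 and 2.252 rad) and angle between the x axis of roller_white and the y axis of tag_white, either way round above 1.45 rad and contact force between roller_white and the fingers below 0.2 N and linear speed of roller_white below 0.03 m/s), for 0.2 s.
2. the brass roller lies home in the cradle with the brass tag and is let go (distance between roller_brass and seat_brass below 0.015 m and (angle between roller_brass's own x axis and vertical between 0.89 and 1.03 rad or angle between roller_brass's own x axis and vertical between 2.112 and 2.252 rad) and angle between the x axis of roller_brass and the y axis of tag_brass, either way round above 1.45 rad and contact force between roller_brass and the fingers below 0.2 N and linear speed of roller_brass below 0.03 m/s), for 0.2 s.
3. the dark brown wooden roller lies home in the cradle with the dark brown wooden tag and is let go (distance between roller_brown and seat_brown below 0.015 m and (angle between roller_brown's own x axis and vertical between 0.89 and 1.03 rad or angle between roller_brown's own x axis and vertical between 2.112 and 2.252 rad) and angle between the x axis of roller_brown and the y axis of tag_brown, either way round above 1.45 rad and contact force between roller_brown and the fingers below 0.2 N and linear speed of roller_brown below 0.03 m/s), for 0.2 s.
At the end, for the whole second after the job is handed in: White, brass and dark brown rollers lie in the cradles tagged in their colours, centres within 15 mm of the seat points, axes within 4 degrees of the slope and 7 of straight up it, at rest, not touched by the fingers; the green roller still lies likewise in its own (all of step 1 and all of step 2 and all of step 3 and distance between roller_green and seat_green below 0.015 m and (angle between roller_green's own x axis and vertical between 0.89 and 1.03 rad or angle between roller_green's own x axis and vertical between 2.112 and 2.252 rad) and angle between the x axis of roller_green and the y axis of tag_green, either way round above 1.45 rad).
It fails at once if a bystander (spray bottle, stamp block, jar, wax puck, beveller) is shoved more than 25 mm (distance of any of spray, stamp_block, dye_jar, wax_puck, beveller from where it was at the start of the episode above 0.025 m).
It fails at once if the green roller is shifted more than 15 mm (distance of roller_green from where it was at the start of the episode above 0.015 m).
It fails at once if the lamp is struck (more than 5 N) (contact force between anything else and lamp above 5 N).
It fails at once if a roller is dropped or flung (moves faster than 0.4 m/s with no finger on it) ((contact force between roller_white and the fingers below 0.1 N and linear speed of roller_white above 0.4 m/s) or (contact force between roller_brass and the fingers below 0.1 N and linear speed of roller_brass above 0.4 m/s) or (contact force between roller_brown and the fingers below 0.1 N and linear speed of roller_brown above 0.4 m/s)).
It also fails if it takes over 72 s, if anything falls off the work surface, if the arm or the gripper's body presses on something with over 40 N, if the wrist force passes 120 N, or if a joint passes its speed limit or range.

ROBOT

A 6-joint arm with a two-finger parallel gripper is mounted at the origin on the work surface. World frame = base frame: x ahead of the robot, y to its left, z up, the work surface at z = 0. Lengths are in m, angles in rad, forces in N, time in s.
With the tool pointing down it reaches from about 0.3 to 0.775 m from the base axis. Payload 14.6 kg.
Tool frame: the origin (TCP) lies midway between the tips of the shut fingers; the grasp point (between the pads) lies 19 mm behind it (ctrl.pinch_z is the distance from the TCP to the grasp point, in m); z points along the fingers, y is the line along which they close (so a half turn about z gives the same grasp; the last joint's range is limited). The gripper opens to 94 mm and grips with 3 to 60 N. Pads are 16 mm wide; open, the fingers measure 119 mm over their backs; the gripper's body (75 mm by 177 mm) begins 78 mm behind the grasp point.
Start: joints at [-1.297, 0.3, 1.521, -0, 1.321, -0.067], TCP at [0.184, -0.518, 0.205] pointing down, gripper open.
Joint ranges: [-3.03, 3.03], [-0.79, 2.21], [0.23, 2.52], [-1.04, 4.18], [0, 3.07], [-2.55, 2.55]. Speed limits (rad/s): [2.22, 2.22, 2.57, 3.14, 3.14, 3.14].

INTERFACE

Orientations are given as [roll, pitch, yaw] about the fixed x, y, z axes, in that order (R = Rz(yaw) Ry(pitch) Rx(roll)).
In Python, from station import ctrl gives the robot as it stands.
- The arm moves only by the tool jog_arm, never from a script. Its argument "motion" is a list of rows, each a list of 7 numbers: the shift along the tool's x, y, z in m, then the turn, a rotation vector about the tool's x, y, z in rad, then the opening, from -1 (shut) to 1 (fully open). In form: [[tx, ty, tz, rx, ry, rz, gripper], ...]. A call has 1 to 5 rows; each row shifts and turns the commanded pose from where the row before left it, along the tool's axes as they then stand; what a row does not reach is not made up. A row lasts 1/10 s, in which the tool goes at most 50 mm and 8.59 degrees, less where a joint would pass 70% of its speed; a pose out of reach is approached as far as the arm can. A call is refused whole if a number of a shift passes 0.05 or a number of a turn 0.15, either way. A call with a gripper value outside its range is refused whole. The fingers move at their own pace and stop on an object; "squeeze" is the grip in N (left out, the last holds). Time passes only in rows, so rows that do not move let the fingers close. It gives the time, the measured TCP pose, the force, the opening and the grip force at its end, in the units of the state.
- ctrl.get_obs(): the state, without advancing time (a new reading comes with each control period).
- ctrl.camera(name): name is "scene" or "side" or "wrist"; returns the picture (420x560x3 uint8, red, green, blue); there is no depth.
- ctrl.camera_model(name): a dict with "intrinsics" (3x3 intrinsics, pixels), "rvec" (rotation vector, rad) and "tvec" (3), from world to camera coordinates, as OpenCV has them. Camera axes: x right, y down, z forward; pixel columns grow to the right and rows downward; lengths in m; the calibration is good to about 2 mm. A picture is of the moment at which its call begins: read the wrist's pose just before it. camera_model takes no time and is no camera call; for the wrist camera it gives the pose at the moment of the call.
- ctrl.hand_in(): hands the job in; it is judged then, once.
The state is a dict: "time_s": time; "qpos": joint angles; "joint_vel": joint speeds; "tau": joint torques, N m; "ee_pos": TCP position; "eef_rot": TCP orientation; "force": force on the tool from outside, world axes, zero at the start; "moment": the same for the moment, N m; "grip_width": finger opening in m; "grip_force": force on a finger pad.
Only numpy, scipy, OpenCV 4.12 (cv2) and the standard library are available. Lean on these libraries where they do the work, as an engineer would, in place of code of your own. Each camera call takes 0.05 s, during which the arm holds its last target. There are 200 camera calls.

## Working session

There is one attempt and no reset: what is moved stays moved. The work goes in short steps, Python scripts to look and compute and a tool call to move; the robot and the scene stay as the last step left them, time stands still between calls to the robot, and variables do not carry over. Pictures are saved under pics/ and viewed, at most 10 in all, crops included, and the job is handed in when it is done.

Besides the shell and the picture viewer there is one more tool, called after ">>>" by a JSON object that holds its "method" and its "body", one argument or row to a line. jog_arm: Moves the arm, as the interface text tells. Its arguments: {"type":"object","properties":{"motion":{"type":"array"},"squeeze":{"type":"number"}},"required":["motion"]}

```bash
ls; mkdir -p pics; python3 - <<'E'
from station import ctrl
import cv2,numpy as np
for n in("scene","side"):
    m=ctrl.camera_model(n);print(n,np.round(m["intrinsics"],1).tolist(),np.round(-cv2.Rodrigues(np.array(m["rvec"]))[0].T@np.array(m["tvec"]).ravel(),3))
    cv2.imwrite(f"pics/{n}.png",ctrl.camera(n)[:,:,::-1])
print(ctrl.get_obs()); print(ctrl.pinch_z)
E
```

```text
pics
scene [[461.7, 0.0, 281.8], [0.0, 461.7, 209.3], [0.0, 0.0, 1.0]] [ 0.886 -0.399  0.821]
side [[458.9, 0.0, 279.3], [0.0, 458.9, 216.4], [0.0, 0.0, 1.0]] [0.467 0.625 0.757]
{'time_s': 0.1, 'qpos': array([-1.29658625e+00,  3.00389882e-01,  1.52152435e+00,  1.56201283e-05,
        1.32069183e+00, -6.65922225e-02]), 'joint_vel': array([-0.00026438, -0.00171741, -0.00118794,  0.00015052,  0.00058441,
        0.00069187]), 'tau': array([ 3.00133841e-03, -5.32642865e+01, -3.53282046e+01,  7.09149381e-02,
        2.35203240e-02, -5.43443230e-05]), 'ee_pos': array([ 0.18377506, -0.5181387 ,  0.20495488]), 'eef_rot': array([-3.14058250e+00, -8.25320250e-05,  3.40798384e-01]), 'force': array([-1.01119791, -0.42692229,  0.40630084]), 'moment': array([ 0.02285703, -0.07157307,  0.04763827]), 'grip_force': 0.0, 'grip_width': 0.09404148422434636}
0.0188
```

View pics/scene.png

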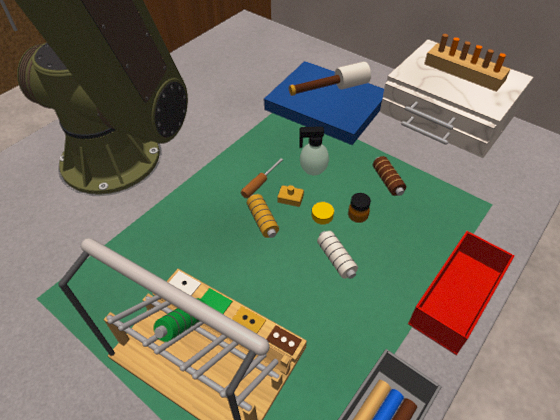

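View pics/side.png

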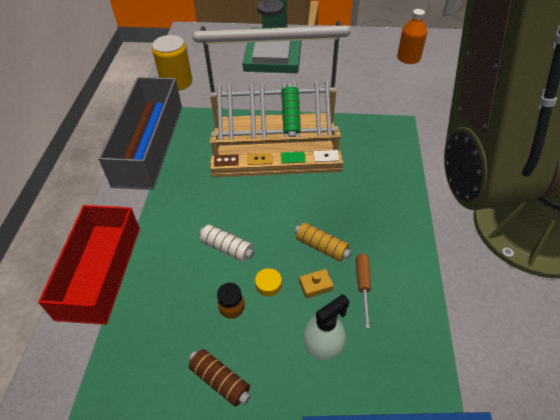

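```bash
cat >h.py <<'E'
import cv2,numpy as np
from station import ctrl
def ray(n,px,z,m=None):
    m=m or ctrl.camera_model(n);R=cv2.Rodrigues(np.array(m["rvec"]))[0];c=-R.T@np.array(m["tvec"]).ravel()
    px=np.atleast_2d(px).astype(float);d=np.c_[px,np.ones(len(px))]@np.linalg.inv(m["intrinsics"]).T@R
    return c+d*((z-c[2])/d[:,2])[:,None]
def big(m):
    c=cv2.findContours(m.astype(np.uint8),cv2.RETR_EXTERNAL,cv2.CHAIN_APPROX_NONE)[0]
    return max(c,key=cv2.contourArea)
def roi(img,b):
    k=np.zeros(img.shape[:2],bool);k[b[1]:b[3],b[0]:b[2]]=1;return k
E
python3 - <<'E'
from h import *
B={"side":{"white":(192,218,261,268),"brass":(288,216,358,265),"brown":(180,341,257,412)},
"scene":{"white":(310,224,364,284),"brass":(241,188,284,242),"brown":(366,150,412,200)}}
T={"side":{"white":(310,146,344,167),"green":(278,149,309,167),"brass":(244,149,277,168),"brown":(211,151,243,170)},
"scene":{"white":(160,262,205,302),"green":(196,284,234,317),"brass":(230,304,268,338),"brown":(264,322,306,360)}}
for n in B:
    im=cv2.imread(f"pics/{n}.png");h,s,v=[a.astype(int) for a in cv2.split(cv2.cvtColor(im,cv2.COLOR_BGR2HSV))]
    for k,b in B[n].items():
        m=roi(im,b)&~((h>55)&(h<95)&(s>80)); 
        c=big(m);(cx,cy),wh,a=r=cv2.minAreaRect(c);p=cv2.boxPoints(r)
        e=[(p[i]+p[(i+1)%4])/2 for i in range(4)];e=(e[0],e[2]) if np.linalg.norm(e[0]-e[2])>np.linalg.norm(e[1]-e[3]) else (e[1],e[3])
        w=ray(n,np.array([*e,(cx,cy)]),.02);d=w[1]-w[0]
        print(n,k,np.round([cx,cy]),np.round(wh),"ctr",np.round(w[2],4)[:2],"len",round(np.linalg.norm(d),3),"yaw",round(np.degrees(np.arctan(d[1]/d[0])),1))
    for k,b in T[n].items():
        f={"white":(s<60)&(v>150),"green":(h>50)&(h<75)&(s>150)&(v>90),"brass":(s>190)&(v>120)&(h<30),"brown":(v<90)&(h<25)}[k]
        c=big(roi(im,b)&f);r=cv2.minAreaRect(c);w=ray(n,[r[0],*cv2.boxPoints(r)],.034)
        print(n,"tag",k,np.round(r[0]),"ctr",np.round(w[0],4)[:2],"sides",np.round([np.linalg.norm(w[1]-w[2]),np.linalg.norm(w[2]-w[3])],3))
E
```

```text
side white [226. 242.] [59. 21.] ctr [0.629  0.0998] len 0.127 yaw -24.7
side brass [322. 241.] [61. 21.] ctr [0.439  0.0838] len 0.125 yaw -28.5
side brown [219. 377.] [74. 27.] ctr [0.5986 0.3664] len 0.126 yaw -33.3
side tag white [326. 155.] ctr [ 0.4364 -0.1486] sides [0.055 0.034]
side tag green [292. 157.] ctr [ 0.5121 -0.1392] sides [0.053 0.032]
side tag brass [259. 158.] ctr [ 0.587  -0.1296] sides [0.053 0.031]
side tag brown [222. 156.] ctr [ 0.6716 -0.1297] sides [0.007 0.003]
scene white [337. 254.] [55. 20.] ctr [0.6306 0.1003] len 0.129 yaw -25.3
scene brass [260. 211.] [58. 18.] ctr [0.4276 0.0897] len 0.165 yaw -27.6
scene brown [389. 176.] [45. 17.] ctr [0.6001 0.3663] len 0.133 yaw -33.4
scene tag white [180. 286.] ctr [ 0.4345 -0.1619] sides [0.078 0.068]
scene tag green [215. 300.] ctr [ 0.5092 -0.141 ] sides [0.032 0.063]
scene tag brass [249. 319.] ctr [ 0.5877 -0.1312] sides [0.031 0.057]
scene tag brown [292. 359.] ctr [ 0.6976 -0.1412] sides [0.    0.002]
```

```bash
cat >>h.py <<'E'
from scipy.spatial.transform import Rotation as Ro
from scipy.optimize import fsolve
def rpy(*a): return Ro.from_euler("xyz",a)
U=np.array([.992,.125,0]);X=np.array([.125,-.992,0]);Z=np.array([0,0,1.])
A=np.cos(np.radians(35))*X+np.sin(np.radians(35))*Z;NN=-np.sin(np.radians(35))*X+np.cos(np.radians(35))*Z
RP=Ro.from_matrix(np.c_[-A,U,-NN])           # placing orientation
SEAT={"white":np.array([.4465,-.2312,.1]),"brass":np.array([.598,-.2125,.1]),"brown":np.array([.673,-.203,.1])}
def down(deg): return rpy(np.pi,0,np.radians(deg))
def now():
    o=ctrl.get_obs();return np.array(o["ee_pos"]),rpy(*o["eef_rot"])
def plan(p,R,p2,R2,N,show=True):
    "constant tool-frame row, N times; returns where rounded rows lead"
    r=np.round((R.inv()*R2).as_rotvec()/N,3);q=Ro.from_rotvec(r)
    M=np.zeros((3,3));S=R
    for _ in range(N): M+=S.as_matrix();S=S*q
    t=np.round(np.linalg.solve(M,p2-p),4);S=R;path=[p]
    for _ in range(N): path.append(path[-1]+S.apply(t));S=S*q
    path=np.array(path)
    if show:print(N,"x",[*t.tolist(),*r.tolist()],"-> ",path[-1].round(3),"turnerr",round((S.inv()*R2).magnitude(),3),"mid",path[N//2].round(3),"max",max(abs(t)),max(abs(r)))
    return path[-1],S
E
python3 - <<'E'
from h import *
for n,px in (("side",[(325,337,.05),(230,305,.02),(317,286,.02)]),("scene",[(315,160,.05),(359,212,.02),(290,198,.02)])):
    print([ray(n,q[:2],q[2]).round(3).tolist() for q in px])
p,R=now()
p,R=plan(p,R,p+np.array([0,0,.2]),R,5)
p,R=plan(p,R,np.array([.625,.1,.40]),down(19.5+83),19)
p,R=plan(p,R,np.array([.625,.1,.22]),down(155),8)
E
```

```text
[[[0.431, 0.299, 0.05]], [[0.6, 0.237, 0.02]], [[0.446, 0.186, 0.02]]]
[[[0.446, 0.274, 0.05]], [[0.605, 0.225, 0.02]], [[0.457, 0.163, 0.02]]]
5 x [0.0, -0.0, -0.04, 0.0, 0.0, 0.0] ->  [ 0.184 -0.518  0.405] turnerr 0.0 mid [ 0.184 -0.518  0.285] max 0.04 0.0
19 x [0.0435, 0.0032, 0.0003, -0.0, -0.0, -0.076] ->  [0.624 0.099 0.4  ] turnerr 0.004 mid [ 0.508 -0.31   0.402] max 0.0435 0.076
8 x [-0.0, 0.0001, 0.0225, 0.0, -0.0, -0.115] ->  [0.625 0.1   0.22 ] turnerr 0.001 mid [0.625 0.1   0.31 ] max 0.0225 0.115
```

>>> {"method": "jog_arm", "body": {
  "motion": [
    [0,0,-0.04,0,0,0,0.3],
    [0,0,-0.04,0,0,0,0.3],
    [0,0,-0.04,0,0,0,0.3],
    [0,0,-0.04,0,0,0,0.3],
    [0,0,-0.04,0,0,0,0.3]
  ],
  "squeeze": 25
}}

```text
time_s: 0.6
ee_pos: [0.1837, -0.518, 0.4069]
eef_rot: [-3.141, -0.0, 0.341]
force: [0.3, -0.2, 0.6]
grip_width: 0.0616
grip_force: 0.0
```

>>> {"method": "jog_arm", "body": {
  "motion": [
    [0.0435,0.0032,0.0003,0,0,-0.076,0.3],
    [0.0435,0.0032,0.0003,0,0,-0.076,0.3],
    [0.0435,0.0032,0.0003,0,0,-0.076,0.3],
    [0.0435,0.0032,0.0003,0,0,-0.076,0.3],
    [0.0435,0.0032,0.0003,0,0,-0.076,0.3]
  ]
}}

```text
time_s: 1.1
ee_pos: [0.3833, -0.4291, 0.4033]
eef_rot: [-3.141, -0.0, 0.724]
force: [-0.1, -0.5, -0.1]
grip_width: 0.0613
grip_force: 0.0
```

>>> {"method": "jog_arm", "body": {
  "motion": [
    [0.0435,0.0032,0.0003,0,0,-0.076,0.3],
    [0.0435,0.0032,0.0003,0,0,-0.076,0.3],
    [0.0435,0.0032,0.0003,0,0,-0.076,0.3],
    [0.0435,0.0032,0.0003,0,0,-0.076,0.3],
    [0.0435,0.0032,0.0003,0,0,-0.076,0.3]
  ]
}}

```text
time_s: 1.6
ee_pos: [0.5341, -0.2732, 0.4018]
eef_rot: [-3.14, -0.0, 1.104]
force: [1.3, -0.6, 0.6]
grip_width: 0.0608
grip_force: 0.0
```

>>> {"method": "jog_arm", "body": {
  "motion": [
    [0.0435,0.0032,0.0003,0,0,-0.076,0.3],
    [0.0435,0.0032,0.0003,0,0,-0.076,0.3],
    [0.0435,0.0032,0.0003,0,0,-0.076,0.3],
    [0.0435,0.0032,0.0003,0,0,-0.076,0.3],
    [0.0435,0.0032,0.0003,0,0,-0.076,0.3]
  ]
}}

```text
time_s: 2.1
ee_pos: [0.6162, -0.0725, 0.4002]
eef_rot: [-3.14, -0.0, 1.484]
force: [0.3, -1.1, -0.7]
grip_width: 0.061
grip_force: 0.0
```

>>> {"method": "jog_arm", "body": {
  "motion": [
    [0.0435,0.0032,0.0003,0,0,-0.076,0.3],
    [0.0435,0.0032,0.0003,0,0,-0.076,0.3],
    [0.0435,0.0032,0.0003,0,0,-0.076,0.3],
    [0.0435,0.0032,0.0003,0,0,-0.076,0.3]
  ]
}}

```text
time_s: 2.5
ee_pos: [0.6243, 0.1012, 0.399]
eef_rot: [-3.14, -0.0, 1.788]
force: [0.8, -0.1, -0.5]
grip_width: 0.0613
grip_force: 0.0
```

>>> {"method": "jog_arm", "body": {
  "motion": [
    [0,0,0.0225,0,0,-0.115,0.3],
    [0,0,0.0225,0,0,-0.115,0.3],
    [0,0,0.0225,0,0,-0.115,0.3],
    [0,0,0.0225,0,0,-0.115,0.3]
  ]
}}

```text
time_s: 2.9
ee_pos: [0.6241, 0.0995, 0.3084]
eef_rot: [-3.141, -0.0, 2.25]
force: [1.0, -0.1, -1.0]
grip_width: 0.0609
grip_force: 0.0
```

>>> {"method": "jog_arm", "body": {
  "motion": [
    [0,0,0.0225,0,0,-0.115,0.3],
    [0,0,0.0225,0,0,-0.115,0.3],
    [0,0,0.0225,0,0,-0.115,0.3],
    [0,0,0.0225,0,0,-0.115,0.3],
    [0,0,0,0,0,0,0.3]
  ]
}}

```text
time_s: 3.4
ee_pos: [0.6232, 0.0993, 0.2164]
eef_rot: [-3.139, -0.005, 2.707]
force: [0.3, -0.1, 1.1]
grip_width: 0.0611
grip_force: 0.0
```

Tracking is excellent. Wrist look at the white roller.

```bash
cat >>h.py <<'E'
def wristroll(name,box=None):
    m=ctrl.camera_model("wrist");im=ctrl.camera("wrist")[:,:,::-1].copy();cv2.imwrite(name,im)
    h,s,v=[a.astype(int) for a in cv2.split(cv2.cvtColor(im,cv2.COLOR_BGR2HSV))]
    k=~((h>55)&(h<95)&(s>80))
    if box: k&=roi(im,box)
    k=cv2.morphologyEx(k.astype(np.uint8),cv2.MORPH_OPEN,np.ones((5,5)))
    for c in sorted(cv2.findContours(k,cv2.RETR_EXTERNAL,cv2.CHAIN_APPROX_NONE)[0],key=cv2.contourArea)[-4:]:
        r=cv2.minAreaRect(c);p=cv2.boxPoints(r);e=[(p[i]+p[(i+1)%4])/2 for i in range(4)]
        e=(e[0],e[2]) if np.linalg.norm(e[0]-e[2])>np.linalg.norm(e[1]-e[3]) else (e[1],e[3])
        w=ray("wrist",np.array([*e,r[0]]),.02,m);d=w[1]-w[0]
        print(np.round(r[0]),np.round(r[1]),"ctr",w[2].round(4)[:2],"len",round(np.linalg.norm(d),3),"yaw",round(np.degrees(np.arctan2(d[1],d[0]))%180,1))
E
python3 -c "
from h import *
wristroll('pics/w1.png')"
```

```text
[282. 197.] [100.  35.] ctr [0.6281 0.0992] len 0.125 yaw 155.1
[197.  54.] [108.  40.] ctr [0.4416 0.081 ] len 0.111 yaw 151.6
[488.  73.] [ 43. 124.] ctr [0.597  0.3682] len 0.127 yaw 148.1
[280. 260.] [317. 559.] ctr [0.7018 0.0607] len 0.719 yaw 65.1
```

View pics/w1.png

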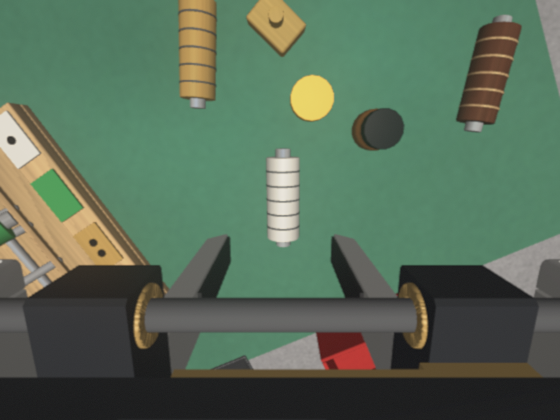

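```bash
cat >>h.py <<'E'
def place(k,p,R,gz=.016,gx=0):
    s=SEAT[k]
    tgt=lambda h,up=0: s+(h-gz)*NN+up*A
    p,R=plan(p,R,tgt(.12,.004),RP,14)
    p,R=plan(p,R,tgt(.02,.004),RP,5)
    p,R=plan(p,R,tgt(.002,.004),RP,3)
    return p,R
E
python3 -c "
from h import *
p,R=now()
p,R=plan(p,R,np.array([.6285,.0993,.06]),down(155),4)
p,R=plan(p,R,np.array([.6285,.0993,.004]),down(155),5)
p,R=plan(p,R,np.array([.6285,.0993,.164]),down(155),4)
place('white',p,R)
"
```

```text
4 x [-0.0011, 0.0005, 0.0397, -0.0, -0.001, -0.001] ->  [0.628 0.099 0.06 ] turnerr 0.002 mid [0.626 0.099 0.139] max 0.0397 0.001
5 x [0.0, 0.0, 0.0112, -0.0, 0.0, 0.0] ->  [0.629 0.099 0.004] turnerr 0.002 mid [0.628 0.099 0.037] max 0.0112 0.0
4 x [-0.0, -0.0, -0.04, -0.0, 0.0, 0.0] ->  [0.628 0.099 0.164] turnerr 0.002 mid [0.628 0.099 0.084] max 0.04 0.0
14 x [-0.0073, -0.0238, 0.0017, 0.022, -0.04, 0.07] ->  [ 0.439 -0.175  0.187] turnerr 0.005 mid [ 0.57  -0.063  0.167] max 0.0238 0.07
5 x [-0.0001, -0.0, 0.02, 0.0, 0.001, -0.001] ->  [ 0.447 -0.232  0.106] turnerr 0.002 mid [ 0.442 -0.198  0.155] max 0.02 0.001
3 x [0.0, -0.0001, 0.006, 0.0, -0.0, 0.001] ->  [ 0.448 -0.242  0.091] turnerr 0.002 mid [ 0.447 -0.236  0.101] max 0.006 0.001
```

>>> {"method": "jog_arm", "body": {
  "motion": [
    [-0.0011,0.0005,0.0397,0,-0.001,-0.001,0.3],
    [-0.0011,0.0005,0.0397,0,-0.001,-0.001,0.3],
    [-0.0011,0.0005,0.0397,0,-0.001,-0.001,0.3],
    [-0.0011,0.0005,0.0397,0,-0.001,-0.001,0.3]
  ]
}}

```text
time_s: 3.85
ee_pos: [0.6302, 0.0994, 0.0612]
eef_rot: [3.14, 0.006, 2.705]
force: [0.7, 0.4, -0.2]
grip_width: 0.0613
grip_force: 0.0
```

>>> {"method": "jog_arm", "body": {
  "motion": [
    [0,0,0.0112,0,0,0,0.3],
    [0,0,0.0112,0,0,0,0.3],
    [0,0,0.0112,0,0,0,0.3],
    [0,0,0.0112,0,0,0,0.3],
    [0,0,0.0112,0,0,0,0.3]
  ]
}}

```text
time_s: 4.35
ee_pos: [0.6302, 0.0993, 0.0052]
eef_rot: [3.141, 0.005, 2.708]
force: [-0.6, -0.0, 0.2]
grip_width: 0.0613
grip_force: 0.0
```

>>> {"method": "jog_arm", "body": {
  "motion": [
    [0,0,0,0,0,0,0.3],
    [0,0,0,0,0,0,-1],
    [0,0,0,0,0,0,-1],
    [0,0,0,0,0,0,-1],
    [0,0,0,0,0,0,-1]
  ],
  "squeeze": 25
}}

```text
time_s: 4.85
ee_pos: [0.6299, 0.0992, 0.0055]
eef_rot: [3.141, 0.005, 2.709]
force: [0.2, 0.1, 1.6]
grip_width: 0.0393
grip_force: 25.0
```

>>> {"method": "jog_arm", "body": {
  "motion": [
    [0,0,-0.01,0,0,0,-1],
    [0,0,-0.03,0,0,0,-1],
    [0,0,-0.04,0,0,0,-1],
    [0,0,-0.04,0,0,0,-1],
    [0,0,-0.04,0,0,0,-1]
  ]
}}

```text
time_s: 5.35
ee_pos: [0.6286, 0.0995, 0.1671]
eef_rot: [-3.141, 0.004, 2.709]
force: [0.3, -0.6, -3.5]
grip_width: 0.0396
grip_force: 25.0
```

>>> {"method": "jog_arm", "body": {
  "motion": [
    [-0.0073,-0.0238,0.0017,0.022,-0.04,0.07,-1],
    [-0.0073,-0.0238,0.0017,0.022,-0.04,0.07,-1],
    [-0.0073,-0.0238,0.0017,0.022,-0.04,0.07,-1],
    [-0.0073,-0.0238,0.0017,0.022,-0.04,0.07,-1],
    [-0.0073,-0.0238,0.0017,0.022,-0.04,0.07,-1]
  ]
}}

```text
time_s: 5.85
ee_pos: [0.5949, -0.0209, 0.1643]
eef_rot: [-3.069, 0.22, 2.362]
force: [-0.1, -0.7, -2.1]
grip_width: 0.0392
grip_force: 25.0
```

>>> {"method": "jog_arm", "body": {
  "motion": [
    [-0.0073,-0.0238,0.0017,0.022,-0.04,0.07,-1],
    [-0.0073,-0.0238,0.0017,0.022,-0.04,0.07,-1],
    [-0.0073,-0.0238,0.0017,0.022,-0.04,0.07,-1],
    [-0.0073,-0.0238,0.0017,0.022,-0.04,0.07,-1],
    [-0.0073,-0.0238,0.0017,0.022,-0.04,0.07,-1]
  ]
}}

```text
time_s: 6.35
ee_pos: [0.5214, -0.1202, 0.1762]
eef_rot: [-3.075, 0.447, 2.007]
force: [0.2, 0.6, -3.4]
grip_width: 0.0393
grip_force: 25.0
```

>>> {"method": "jog_arm", "body": {
  "motion": [
    [-0.0073,-0.0238,0.0017,0.022,-0.04,0.07,-1],
    [-0.0073,-0.0238,0.0017,0.022,-0.04,0.07,-1],
    [-0.0073,-0.0238,0.0017,0.022,-0.04,0.07,-1],
    [-0.0073,-0.0238,0.0017,0.022,-0.04,0.07,-1],
    [0,0,0,0,0,0,-1]
  ]
}}

```text
time_s: 6.85
ee_pos: [0.4388, -0.1754, 0.188]
eef_rot: [3.134, 0.616, 1.689]
force: [-0.4, 0.1, -2.6]
grip_width: 0.0395
grip_force: 25.0
```

```bash
python3 -c "
from h import *
p,R=now();s=SEAT['white'];print(R.inv().apply(p-s).round(4),(R.inv()*RP).as_rotvec().round(4),ctrl.get_obs()['qpos'].round(2))
p,R=plan(p,R,s+(.02-.0145)*NN+.005*A,RP,5)
plan(p,R,s-.0145*NN+.005*A,RP,4)
cv2.imwrite('pics/w2.png',ctrl.camera('wrist')[:,:,::-1])
"
```

```text
[-0.0049 -0.0003 -0.1044] [ 0.003   0.0051 -0.0059] [-0.14  0.08  1.95 -0.7   1.05  0.08]
5 x [-0.0001, 0.0001, 0.0198, 0.001, 0.001, -0.001] ->  [ 0.447 -0.232  0.107] turnerr 0.002 mid [ 0.442 -0.198  0.156] max 0.0198 0.001
4 x [0.0, 0.0, 0.005, -0.001, 0.0, -0.0] ->  [ 0.448 -0.244  0.091] turnerr 0.002 mid [ 0.447 -0.238  0.099] max 0.005 0.001
```

View pics/w2.png

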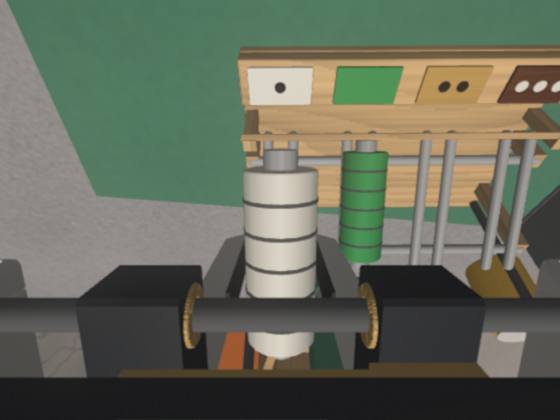

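>>> {"method": "jog_arm", "body": {
  "motion": [
    [-0.0001,0,0.0198,0.001,0.001,-0.001,-1],
    [-0.0001,0,0.0198,0.001,0.001,-0.001,-1],
    [-0.0001,0,0.0198,0.001,0.001,-0.001,-1],
    [-0.0001,0,0.0198,0.001,0.001,-0.001,-1],
    [-0.0001,0,0.0198,0,0.001,-0.001,-1]
  ]
}}

```text
time_s: 7.4
ee_pos: [0.4489, -0.2322, 0.1066]
eef_rot: [-3.141, 0.609, 1.7]
force: [0.9, -0.2, -3.7]
grip_width: 0.0393
grip_force: 25.0
```

>>> {"method": "jog_arm", "body": {
  "motion": [
    [0,0,0.005,0,0,0,-1],
    [0,0,0.005,0,0,0,-1],
    [0,0,0.005,0,0,0,-1]
  ]
}}

```text
time_s: 7.7
ee_pos: [0.4498, -0.2403, 0.0952]
eef_rot: [3.141, 0.61, 1.699]
force: [-0.3, 0.1, -2.2]
grip_width: 0.0394
grip_force: 25.0
```

>>> {"method": "jog_arm", "body": {
  "motion": [
    [0,0,0.0025,0,0,0,-1],
    [0,0,0.001,0,0,0,-1]
  ]
}}

```text
time_s: 7.9
ee_pos: [0.4497, -0.2423, 0.092]
eef_rot: [-3.141, 0.61, 1.699]
force: [-0.3, -0.1, -2.7]
grip_width: 0.0392
grip_force: 25.0
```

```bash
cat >chk.py <<'E'
from h import *;import sys
p,R=now();s=SEAT[sys.argv[1]];o=ctrl.get_obs();print("tool-frame offs",R.inv().apply(p-s).round(4),(R.inv()*RP).as_rotvec().round(4),"F tool",R.inv().apply(o['force']).round(1),o["grip_force"])
E
python3 chk.py white
```

```text
tool-frame offs [-0.0048  0.0017  0.0131] [ 0.0011 -0.0008  0.0021] F tool [ 1.5 -0.3  2.2] 24.996772706508636
```

>>> {"method": "jog_arm", "body": {
  "motion": [
    [0,-0.0015,0.001,0,0,0,-1],
    [0,0,0.001,0,0,0,-1],
    [0,0,0.0005,0,0,0,-1]
  ]
}}

```text
time_s: 8.2
ee_pos: [0.4482, -0.244, 0.0899]
eef_rot: [-3.141, 0.61, 1.699]
force: [0.6, 0.1, -2.6]
grip_width: 0.0394
grip_force: 25.0
```

>>> {"method": "jog_arm", "body": {
  "motion": [
    [0,0,0.001,0,0,0,-1],
    [0,0,0,0,0,0,-1]
  ]
}}

```text
time_s: 8.4
ee_pos: [0.4483, -0.2442, 0.0896]
eef_rot: [-3.141, 0.61, 1.698]
force: [-6.7, 10.1, 8.7]
grip_width: 0.0392
grip_force: 25.0
```

```bash
python3 chk.py white
```

```text
tool-frame offs [-0.0048  0.0001  0.0161] [ 0.001  -0.0007  0.0016] F tool [  3.9  -5.3 -13.4] 24.997413754463196
```

>>> {"method": "jog_arm", "body": {
  "motion": [
    [0.001,0,-0.0003,0,0,0,-1],
    [0.001,0,0,0,0,0,-1],
    [0.001,0,0,0,0,0,-1],
    [0,0,0,0,0,0,-1]
  ]
}}

```text
time_s: 8.8
ee_pos: [0.4481, -0.2423, 0.0883]
eef_rot: [-3.141, 0.611, 1.698]
force: [-4.5, 1.3, 7.8]
grip_width: 0.0389
grip_force: 25.0
```

```bash
python3 chk.py white
```

```text
tool-frame offs [-0.0025  0.0002  0.016 ] [0.0009 0.0004 0.0016] F tool [-2.9 -4.3 -7.4] 24.99636948108673
```

>>> {"method": "jog_arm", "body": {
  "motion": [
    [0,0,0,0,0,0,-0.05],
    [0,0,0,0,0,0,0.1],
    [0,0,0,0,0,0,0.1],
    [0,0,-0.005,0,0,0,0.1]
  ]
}}

```text
time_s: 9.2
ee_pos: [0.4473, -0.2391, 0.0913]
eef_rot: [-3.14, 0.61, 1.699]
force: [-0.1, -0.4, 0.5]
grip_width: 0.0518
grip_force: 0.0
```

>>> {"method": "jog_arm", "body": {
  "motion": [
    [0,0,-0.02,0,0,0,0.1],
    [0,0,-0.03,0,0,0,0.1],
    [0,0,-0.04,0,0,0,0.1],
    [0,0,-0.04,0,0,0,0.1],
    [0,0,0,0,0,0,0.1]
  ]
}}

```text
time_s: 9.7
ee_pos: [0.4395, -0.1635, 0.2023]
eef_rot: [3.135, 0.611, 1.697]
force: [0.4, -1.0, 0.0]
grip_width: 0.0517
grip_force: 0.0
```

```bash
python3 -c "
from h import *
cv2.imwrite('pics/w3.png',ctrl.camera('wrist')[:,:,::-1])
p,R=now()
b=np.array([.439,.0835,.12])
p,R=plan(p,R,b,down(151.8),14)
p,R=plan(p,R,b+[0,0,-.115],down(151.8),6)
p,R=plan(p,R,b+[0,0,.07],down(151.8),5)
plan(p,R,SEAT['brass']+(.12-.015)*NN+.004*A,RP,14)
"
```

```text
14 x [0.0166, 0.0105, -0.0001, -0.02, 0.04, -0.066] ->  [0.439 0.084 0.12 ] turnerr 0.009 mid [ 0.472 -0.045  0.144] max 0.0166 0.066
6 x [-0.0, 0.0, 0.0192, -0.001, 0.0, 0.0] ->  [0.439 0.084 0.005] turnerr 0.004 mid [0.439 0.084 0.063] max 0.0192 0.001
5 x [-0.0, -0.0, -0.037, -0.001, 0.0, 0.0] ->  [0.439 0.084 0.19 ] turnerr 0.003 mid [0.439 0.084 0.079] max 0.037 0.001
14 x [-0.0204, -0.0015, 0.0061, 0.021, -0.04, 0.066] ->  [ 0.591 -0.156  0.189] turnerr 0.003 mid [ 0.543 -0.018  0.166] max 0.0204 0.066
```

View pics/w3.png

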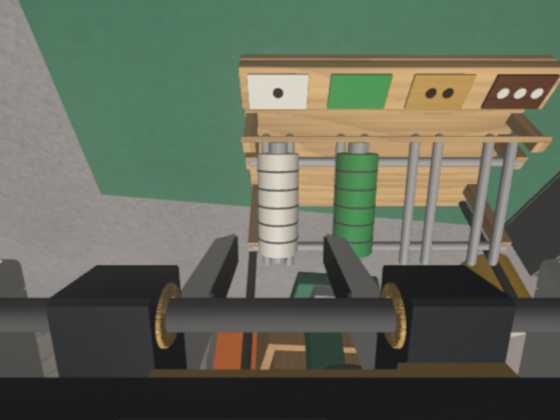

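```bash
python3 -c "
from h import *
p,R=now()
plan(p,R,np.array([.439,.0835,.19]),down(151.8),13)
"
```

```text
13 x [0.0161, 0.0107, -0.0053, -0.022, 0.043, -0.071] ->  [0.439 0.084 0.19 ] turnerr 0.007 mid [ 0.469 -0.051  0.179] max 0.0161 0.071
```

>>> {"method": "jog_arm", "body": {
  "motion": [
    [0.0161,0.0107,-0.0053,-0.022,0.043,-0.071,0.2],
    [0.0161,0.0107,-0.0053,-0.022,0.043,-0.071,0.2],
    [0.0161,0.0107,-0.0053,-0.022,0.043,-0.071,0.2],
    [0.0161,0.0107,-0.0053,-0.022,0.043,-0.071,0.2],
    [0.0161,0.0107,-0.0053,-0.022,0.043,-0.071,0.2]
  ]
}}

```text
time_s: 10.25
ee_pos: [0.4664, -0.0714, 0.178]
eef_rot: [-3.061, 0.375, 2.094]
force: [1.1, -0.9, 1.3]
grip_width: 0.0567
grip_force: 0.0
```

>>> {"method": "jog_arm", "body": {
  "motion": [
    [0.0161,0.0107,-0.0053,-0.022,0.043,-0.071,0.3],
    [0.0161,0.0107,-0.0053,-0.022,0.043,-0.071,0.3],
    [0.0161,0.0107,-0.0053,-0.022,0.043,-0.071,0.3],
    [0.0161,0.0107,-0.0053,-0.022,0.043,-0.071,0.3],
    [0.0161,0.0107,-0.0053,-0.022,0.043,-0.071,0.3]
  ]
}}

```text
time_s: 10.75
ee_pos: [0.4587, 0.0278, 0.1772]
eef_rot: [-3.083, 0.134, 2.444]
force: [-0.1, 0.7, 0.6]
grip_width: 0.0614
grip_force: 0.0
```

>>> {"method": "jog_arm", "body": {
  "motion": [
    [0.0161,0.0107,-0.0053,-0.022,0.043,-0.071,0.3],
    [0.0161,0.0107,-0.0053,-0.022,0.043,-0.071,0.3],
    [0.0161,0.0107,-0.0053,-0.022,0.043,-0.071,0.3],
    [0,0,0,0,0,0,0.3]
  ]
}}

```text
time_s: 11.15
ee_pos: [0.4384, 0.0832, 0.1879]
eef_rot: [-3.136, -0.001, 2.652]
force: [-0.0, -0.0, 0.1]
grip_width: 0.0611
grip_force: 0.0
```

```bash
python3 -c "
from h import *
wristroll('pics/w4.png',(180,60,380,245))
p,R=now()
for c in ([.439,.0835],):
  b=np.array([*c,.05])
  p,R=plan(p,R,b,down(151.8),4)
  p,R=plan(p,R,b-[0,0,.046],down(151.8),4)
"
```

```text
[373. 228.] [31. 12.] ctr [0.5211 0.1596] len 0.038 yaw 155.8
[357. 166.] [53. 40.] ctr [0.4469 0.1733] len 0.06 yaw 22.2
[321.  92.] [ 26. 126.] ctr [0.3592 0.1728] len 0.128 yaw 91.8
[282. 194.] [101.  37.] ctr [0.4349 0.0853] len 0.116 yaw 151.9
4 x [0.0001, 0.0004, 0.0344, -0.002, 0.0, -0.0] ->  [0.439 0.084 0.05 ] turnerr 0.001 mid [0.439 0.083 0.119] max 0.0344 0.002
4 x [-0.0, -0.0, 0.0115, 0.0, 0.0, -0.0] ->  [0.439 0.084 0.004] turnerr 0.001 mid [0.439 0.084 0.027] max 0.0115 0.0
```

>>> {"method": "jog_arm", "body": {
  "motion": [
    [0.0006,0.0004,0.0344,-0.002,0,0,0.3],
    [0.0006,0.0004,0.0344,-0.002,0,0,0.3],
    [0.0006,0.0004,0.0344,-0.002,0,0,0.3],
    [0.0006,0.0004,0.0344,-0.002,0,0,0.3]
  ]
}}

```text
time_s: 11.6
ee_pos: [0.437, 0.0842, 0.049]
eef_rot: [3.14, 0.002, 2.648]
force: [0.7, -0.5, -0.3]
grip_width: 0.061
grip_force: 0.0
```

>>> {"method": "jog_arm", "body": {
  "motion": [
    [0,0,0.0115,0,0,0,0.3],
    [0,0,0.0115,0,0,0,0.3],
    [0,0,0.0115,0,0,0,0.3],
    [0,0,0.01,0,0,0,0.3],
    [0,0,0,0,0,0,0.3]
  ]
}}

```text
time_s: 12.1
ee_pos: [0.4371, 0.0851, 0.0057]
eef_rot: [3.14, 0.0, 2.651]
force: [-0.6, 0.1, 0.3]
grip_width: 0.0612
grip_force: 0.0
```

>>> {"method": "jog_arm", "body": {
  "motion": [
    [0,0,0,0,0,0,-1],
    [0,0,0,0,0,0,-1],
    [0,0,0,0,0,0,-1],
    [0,0,0,0,0,0,-1]
  ],
  "squeeze": 25
}}

```text
time_s: 12.5
ee_pos: [0.4375, 0.0852, 0.0068]
eef_rot: [3.139, 0.001, 2.651]
force: [-1.1, -0.1, 3.4]
grip_width: 0.0397
grip_force: 25.0
```

```bash
python3 -c "
from h import *
p,R=now()
g=.02-p[2];print(p,g)
p,R=plan(p,R,p+[0,0,.165],R,5)
p,R=plan(p,R,SEAT['brass']+(.12-g)*NN+.005*A,RP,14)
"
```

```text
[0.43754019 0.08519069 0.00681271] 0.013187294566158695
5 x [-0.0, 0.0001, -0.033, 0.0, 0.0, 0.0] ->  [0.437 0.085 0.172] turnerr 0.0 mid [0.437 0.085 0.073] max 0.033 0.0
14 x [-0.021, -0.0016, 0.0048, 0.021, -0.04, 0.066] ->  [ 0.591 -0.156  0.19 ] turnerr 0.003 mid [ 0.544 -0.018  0.158] max 0.021 0.066
```

>>> {"method": "jog_arm", "body": {
  "motion": [
    [0,0,-0.013,0,0,0,-1],
    [0,0,-0.032,0,0,0,-1],
    [0,0,-0.04,0,0,0,-1],
    [0,0,-0.04,0,0,0,-1],
    [0,0,-0.04,0,0,0,-1]
  ]
}}

```text
time_s: 13.0
ee_pos: [0.4364, 0.0849, 0.1729]
eef_rot: [3.139, 0.0, 2.651]
force: [0.2, -0.4, -3.9]
grip_width: 0.0393
grip_force: 25.0
```

>>> {"method": "jog_arm", "body": {
  "motion": [
    [-0.021,-0.0016,0.0048,0.021,-0.04,0.066,-1],
    [-0.021,-0.0016,0.0048,0.021,-0.04,0.066,-1],
    [-0.021,-0.0016,0.0048,0.021,-0.04,0.066,-1],
    [-0.021,-0.0016,0.0048,0.021,-0.04,0.066,-1],
    [-0.021,-0.0016,0.0048,0.021,-0.04,0.066,-1]
  ]
}}

```text
time_s: 13.5
ee_pos: [0.5183, 0.0156, 0.1561]
eef_rot: [-3.072, 0.214, 2.324]
force: [-0.0, 0.2, -2.4]
grip_width: 0.0394
grip_force: 25.0
```

>>> {"method": "jog_arm", "body": {
  "motion": [
    [-0.021,-0.0016,0.0048,0.021,-0.04,0.066,-1],
    [-0.021,-0.0016,0.0048,0.021,-0.04,0.066,-1],
    [-0.021,-0.0016,0.0048,0.021,-0.04,0.066,-1],
    [-0.021,-0.0016,0.0048,0.021,-0.04,0.066,-1],
    [-0.021,-0.0016,0.0048,0.021,-0.04,0.066,-1]
  ]
}}

```text
time_s: 14.0
ee_pos: [0.5725, -0.0766, 0.1651]
eef_rot: [-3.074, 0.438, 1.991]
force: [-0.3, -0.4, -2.9]
grip_width: 0.0393
grip_force: 25.0
```

>>> {"method": "jog_arm", "body": {
  "motion": [
    [-0.021,-0.0016,0.0048,0.021,-0.04,0.066,-1],
    [-0.021,-0.0016,0.0048,0.021,-0.04,0.066,-1],
    [-0.021,-0.0016,0.0048,0.021,-0.04,0.066,-1],
    [-0.021,-0.0016,0.0048,0.021,-0.04,0.066,-1],
    [0,0,0,0,0,0,-1]
  ]
}}

```text
time_s: 14.5
ee_pos: [0.5911, -0.1576, 0.1893]
eef_rot: [-3.14, 0.608, 1.693]
force: [-0.2, 1.3, -3.4]
grip_width: 0.0392
grip_force: 25.0
```

```bash
python3 chk.py brass; python3 -c "
from h import *
p,R=now();s=SEAT['brass'];g=.0135
p,R=plan(p,R,s+(.012-g)*NN+.005*A,RP,6)
cv2.imwrite('pics/w5.png',ctrl.camera('wrist')[:,:,::-1])
"
```

```text
tool-frame offs [-0.0056 -0.0004 -0.1049] [-0.0036 -0.0025 -0.0023] F tool [ 3.  -0.1  2. ] 24.99886929988861
6 x [0.0001, 0.0, 0.0177, -0.001, -0.0, -0.0] ->  [ 0.598 -0.217  0.102] turnerr 0.004 mid [ 0.595 -0.187  0.146] max 0.0177 0.001
```

View pics/w5.png

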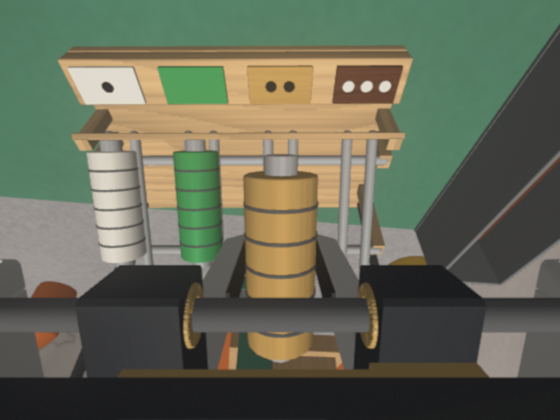

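>>> {"method": "jog_arm", "body": {
  "motion": [
    [0,0,0.018,-0.001,0,0,-1],
    [0,0,0.018,-0.001,0,0,-1],
    [0,0,0.018,-0.001,0,0,-1],
    [0,0,0.018,0,0,0,-1],
    [0,0,0.018,0,0,0,-1]
  ]
}}

```text
time_s: 15.05
ee_pos: [0.5973, -0.2068, 0.1145]
eef_rot: [-3.141, 0.606, 1.699]
force: [-0.2, -0.4, -3.4]
grip_width: 0.0394
grip_force: 25.0
```

>>> {"method": "jog_arm", "body": {
  "motion": [
    [0,0,0.015,0,0,0,-1],
    [0,0,0.006,0,0,0,-1],
    [0,0,0.003,0,0,0,-1],
    [0,0,0.001,0,0,0,-1]
  ]
}}

```text
time_s: 15.45
ee_pos: [0.5995, -0.2214, 0.0953]
eef_rot: [3.14, 0.608, 1.696]
force: [-0.2, 0.2, -3.1]
grip_width: 0.0391
grip_force: 25.0
```

```bash
python3 chk.py brass
```

```text
tool-frame offs [-0.0047  0.0004  0.009 ] [ 0.0014 -0.0032  0.0002] F tool [ 2.  -0.1  2.4] 24.99841332435608
```

>>> {"method": "jog_arm", "body": {
  "motion": [
    [0,0,0.002,0,0,0,-1],
    [0,0,0.001,0,0,0,-1],
    [0,0,0.001,0,0,0,-1]
  ]
}}

```text
time_s: 15.75
ee_pos: [0.5998, -0.2238, 0.0921]
eef_rot: [3.14, 0.608, 1.696]
force: [0.0, -0.9, -4.0]
grip_width: 0.0395
grip_force: 25.0
```

>>> {"method": "jog_arm", "body": {
  "motion": [
    [0,0,0.001,0,0,0,-1],
    [0,0,0.0005,0,0,0,-1]
  ]
}}

```text
time_s: 15.95
ee_pos: [0.5998, -0.2243, 0.0913]
eef_rot: [3.14, 0.608, 1.696]
force: [-6.6, 10.5, 8.2]
grip_width: 0.039
grip_force: 25.0
```

```bash
python3 chk.py brass
```

```text
tool-frame offs [-0.0048  0.0003  0.014 ] [ 0.0013 -0.003  -0.0004] F tool [  4.5  -5.3 -13.2] 25.00144511461258
```

>>> {"method": "jog_arm", "body": {
  "motion": [
    [0.001,0,-0.0003,0,0,0,-1],
    [0.001,0,0,0,0,0,-1],
    [0.001,0,0,0,0,0,-1],
    [0,0,0,0,0,0,-1]
  ]
}}

```text
time_s: 16.35
ee_pos: [0.5996, -0.2224, 0.09]
eef_rot: [3.14, 0.609, 1.695]
force: [-3.0, 1.8, 5.2]
grip_width: 0.0397
grip_force: 25.0
```

```bash
python3 chk.py brass
```

```text
tool-frame offs [-0.0025  0.0003  0.0139] [ 0.0015 -0.002  -0.0005] F tool [-1.2 -2.7 -5.5] 25.000284612178802
```

>>> {"method": "jog_arm", "body": {
  "motion": [
    [0,0,0,0,0,0,-0.05],
    [0,0,0,0,0,0,0.1],
    [0,0,0,0,0,0,0.1],
    [0,0,-0.005,0,0,0,0.1]
  ]
}}

```text
time_s: 16.75
ee_pos: [0.5988, -0.2193, 0.0928]
eef_rot: [3.142, 0.607, 1.697]
force: [1.1, -0.6, 0.4]
grip_width: 0.0515
grip_force: 0.0
```

>>> {"method": "jog_arm", "body": {
  "motion": [
    [0,0,-0.02,0,0,0,0.1],
    [0,0,-0.03,0,0,0,0.1],
    [0,0,-0.04,0,0,0,0.1],
    [0,0,-0.04,0,0,0,0.1],
    [0,0,0,0,0,0,0.1]
  ]
}}

```text
time_s: 17.25
ee_pos: [0.5912, -0.1434, 0.205]
eef_rot: [3.132, 0.609, 1.694]
force: [0.5, -0.5, 0.0]
grip_width: 0.0518
grip_force: 0.0
```

```bash
python3 -c "
from h import *
cv2.imwrite('pics/w6.png',ctrl.camera('wrist')[:,:,::-1])
p,R=now()
plan(p,R,np.array([.597,.3675,.2]),down(147.4),16)
"
```

```text
16 x [0.0269, 0.0172, -0.0096, -0.016, 0.036, -0.053] ->  [0.598 0.367 0.2  ] turnerr 0.007 mid [0.65  0.11  0.167] max 0.0269 0.053
```

View pics/w6.png

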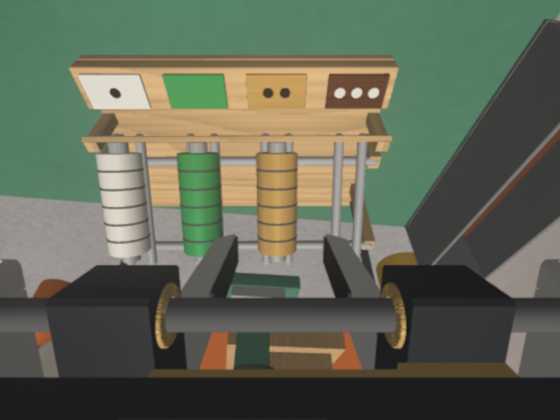

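Brass (277,200) is seated in line with green and white. On to brown.

>>> {"method": "jog_arm", "body": {
  "motion": [
    [0.0269,0.0172,-0.0096,-0.016,0.036,-0.053,0.3],
    [0.0269,0.0172,-0.0096,-0.016,0.036,-0.053,0.3],
    [0.0269,0.0172,-0.0096,-0.016,0.036,-0.053,0.3],
    [0.0269,0.0172,-0.0096,-0.016,0.036,-0.053,0.3]
  ]
}}

```text
time_s: 17.7
ee_pos: [0.6335, -0.022, 0.173]
eef_rot: [-3.081, 0.455, 1.94]
force: [0.3, 0.0, -0.3]
grip_width: 0.0615
grip_force: 0.0
```

>>> {"method": "jog_arm", "body": {
  "motion": [
    [0.0269,0.0172,-0.0096,-0.016,0.036,-0.053,0.3],
    [0.0269,0.0172,-0.0096,-0.016,0.036,-0.053,0.3],
    [0.0269,0.0172,-0.0096,-0.016,0.036,-0.053,0.3],
    [0.0269,0.0172,-0.0096,-0.016,0.036,-0.053,0.3]
  ]
}}

```text
time_s: 18.1
ee_pos: [0.6488, 0.1097, 0.1625]
eef_rot: [-3.065, 0.296, 2.156]
force: [0.5, 0.2, 1.1]
grip_width: 0.061
grip_force: 0.0
```

>>> {"method": "jog_arm", "body": {
  "motion": [
    [0.0269,0.0172,-0.0096,-0.016,0.036,-0.053,0.3],
    [0.0269,0.0172,-0.0096,-0.016,0.036,-0.053,0.3],
    [0.0269,0.0172,-0.0096,-0.016,0.036,-0.053,0.3],
    [0.0269,0.0172,-0.0096,-0.016,0.036,-0.053,0.3]
  ]
}}

```text
time_s: 18.5
ee_pos: [0.6359, 0.2419, 0.1696]
eef_rot: [-3.085, 0.138, 2.363]
force: [1.2, -0.0, 0.3]
grip_width: 0.0608
grip_force: 0.0
```

>>> {"method": "jog_arm", "body": {
  "motion": [
    [0.0269,0.0172,-0.0096,-0.016,0.036,-0.053,0.3],
    [0.0269,0.0172,-0.0096,-0.016,0.036,-0.053,0.3],
    [0.0269,0.0172,-0.0096,-0.016,0.036,-0.053,0.3],
    [0.0269,0.0172,-0.0096,-0.016,0.036,-0.053,0.3],
    [0,0,0,0,0,0,0.3]
  ]
}}

```text
time_s: 19.0
ee_pos: [0.5969, 0.368, 0.1975]
eef_rot: [-3.138, -0.011, 2.573]
force: [-0.5, -0.7, -0.4]
grip_width: 0.0607
grip_force: 0.0
```

```bash
python3 -c "
from h import *
p,R=now()
wristroll('pics/w7.png',(180,60,380,245))
b=np.array([.598,.3672,.05])
p,R=plan(p,R,b,down(147.5),5)
p,R=plan(p,R,b-[0,0,.046],down(147.5),4)
"
```

```text
[217. 239.] [10. 24.] ctr [0.5985 0.2756] len 0.029 yaw 57.4
[344. 239.] [10. 25.] ctr [0.6803 0.4036] len 0.03 yaw 57.4
[280. 195.] [35. 97.] ctr [0.595  0.3685] len 0.115 yaw 147.3
[330. 140.] [161.  97.] ctr [0.5726 0.4493] len 0.176 yaw 149.4
5 x [-0.0005, 0.0, 0.0295, -0.001, -0.002, -0.0] ->  [0.598 0.367 0.05 ] turnerr 0.002 mid [0.597 0.368 0.138] max 0.0295 0.002
4 x [0.0, 0.0, 0.0115, 0.0, -0.0, -0.0] ->  [0.598 0.367 0.004] turnerr 0.002 mid [0.598 0.367 0.027] max 0.0115 0.0
```

View pics/w7.png

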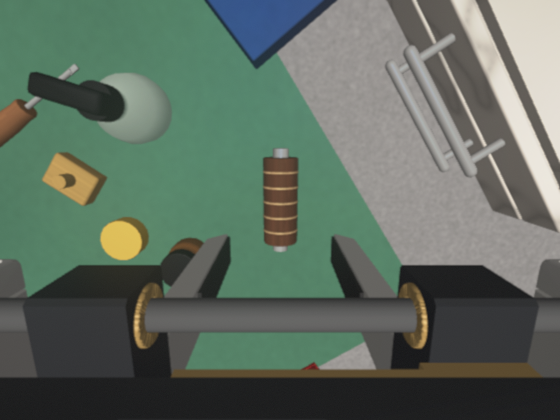

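>>> {"method": "jog_arm", "body": {
  "motion": [
    [-0.0002,0,0.0295,-0.001,-0.002,0,0.3],
    [-0.0002,0,0.0295,-0.001,-0.002,0,0.3],
    [-0.0002,0,0.0295,-0.001,-0.002,0,0.3],
    [-0.0002,0,0.0295,-0.001,-0.002,0,0.3],
    [-0.0002,0,0.0295,-0.001,-0.002,0,0.3]
  ]
}}

```text
time_s: 19.55
ee_pos: [0.5979, 0.3635, 0.0479]
eef_rot: [-3.14, 0.0, 2.567]
force: [-0.1, 0.4, -0.2]
grip_width: 0.0605
grip_force: 0.0
```

>>> {"method": "jog_arm", "body": {
  "motion": [
    [0,0,0.0115,0,0,0,0.3],
    [0,0,0.0115,0,0,0,0.3],
    [0,0,0.0115,0,0,0,0.3],
    [0,0,0.01,0,0,0,0.3],
    [0,0,0,0,0,0,0.3]
  ]
}}

```text
time_s: 20.05
ee_pos: [0.5973, 0.3652, 0.0046]
eef_rot: [-3.141, -0.001, 2.569]
force: [-0.3, 0.1, -0.7]
grip_width: 0.0609
grip_force: 0.0
```

>>> {"method": "jog_arm", "body": {
  "motion": [
    [0,0,0,0,0,0,-1],
    [0,0,0,0,0,0,-1],
    [0,0,0,0,0,0,-1],
    [0,0,0,0,0,0,-1]
  ],
  "squeeze": 25
}}

```text
time_s: 20.45
ee_pos: [0.598, 0.3658, 0.0065]
eef_rot: [3.14, 0.001, 2.569]
force: [0.6, -0.5, 1.7]
grip_width: 0.0396
grip_force: 25.0
```

```bash
python3 -c "
from h import *
p,R=now()
g=.02-p[2];print(p,g)
p,R=plan(p,R,p+[0,0,.165],R,5)
p,R=plan(p,R,SEAT['brown']+(.12-g)*NN+.005*A,RP,18)
"
```

```text
[0.59798787 0.365781   0.00650367] 0.013496325633407719
5 x [-0.0, 0.0001, -0.033, 0.0, 0.0, 0.0] ->  [0.598 0.366 0.172] turnerr 0.0 mid [0.598 0.366 0.073] max 0.033 0.0
18 x [-0.026, -0.0131, 0.0073, 0.015, -0.032, 0.047] ->  [ 0.665 -0.146  0.19 ] turnerr 0.005 mid [0.688 0.116 0.143] max 0.026 0.047
```

>>> {"method": "jog_arm", "body": {
  "motion": [
    [0,0,-0.013,0,0,0,-1],
    [0,0,-0.032,0,0,0,-1],
    [0,0,-0.04,0,0,0,-1],
    [0,0,-0.04,0,0,0,-1],
    [0,0,-0.04,0,0,0,-1]
  ]
}}

```text
time_s: 20.95
ee_pos: [0.5971, 0.3651, 0.1728]
eef_rot: [-3.141, -0.0, 2.569]
force: [0.4, 0.5, -4.8]
grip_width: 0.0395
grip_force: 25.0
```

>>> {"method": "jog_arm", "body": {
  "motion": [
    [-0.026,-0.0131,0.0073,0.015,-0.032,0.047,-1],
    [-0.026,-0.0131,0.0073,0.015,-0.032,0.047,-1],
    [-0.026,-0.0131,0.0073,0.015,-0.032,0.047,-1],
    [-0.026,-0.0131,0.0073,0.015,-0.032,0.047,-1],
    [-0.026,-0.0131,0.0073,0.015,-0.032,0.047,-1]
  ]
}}

```text
time_s: 21.45
ee_pos: [0.6601, 0.2309, 0.1446]
eef_rot: [-3.085, 0.168, 2.336]
force: [0.7, -0.1, -4.8]
grip_width: 0.0392
grip_force: 25.0
```

>>> {"method": "jog_arm", "body": {
  "motion": [
    [-0.026,-0.0131,0.0073,0.015,-0.032,0.047,-1],
    [-0.026,-0.0131,0.0073,0.015,-0.032,0.047,-1],
    [-0.026,-0.0131,0.0073,0.015,-0.032,0.047,-1],
    [-0.026,-0.0131,0.0073,0.015,-0.032,0.047,-1],
    [-0.026,-0.0131,0.0073,0.015,-0.032,0.047,-1]
  ]
}}

```text
time_s: 21.95
ee_pos: [0.6906, 0.0844, 0.144]
eef_rot: [-3.069, 0.343, 2.105]
force: [0.3, 0.4, -4.8]
grip_width: 0.0392
grip_force: 25.0
```

>>> {"method": "jog_arm", "body": {
  "motion": [
    [-0.026,-0.0131,0.0073,0.015,-0.032,0.047,-1],
    [-0.026,-0.0131,0.0073,0.015,-0.032,0.047,-1],
    [-0.026,-0.0131,0.0073,0.015,-0.032,0.047,-1],
    [-0.026,-0.0131,0.0073,0.015,-0.032,0.047,-1],
    [-0.026,-0.0131,0.0073,0.015,-0.032,0.047,-1]
  ]
}}

```text
time_s: 22.45
ee_pos: [0.685, -0.0632, 0.1669]
eef_rot: [-3.098, 0.518, 1.857]
force: [1.4, 0.0, -4.8]
grip_width: 0.0395
grip_force: 25.0
```

>>> {"method": "jog_arm", "body": {
  "motion": [
    [-0.026,-0.0131,0.0073,0.015,-0.032,0.047,-1],
    [-0.026,-0.0131,0.0073,0.015,-0.032,0.047,-1],
    [-0.026,-0.0131,0.0073,0.015,-0.032,0.047,-1],
    [0,0,0,0,0,0,-1]
  ]
}}

```text
time_s: 22.85
ee_pos: [0.6637, -0.149, 0.191]
eef_rot: [3.141, 0.617, 1.689]
force: [-0.1, 0.9, -5.1]
grip_width: 0.0396
grip_force: 25.0
```

```bash
python3 chk.py brown; python3 -c "
from h import *
p,R=now();s=SEAT['brown'];g=.0135
p,R=plan(p,R,s+(.012-g)*NN+.005*A,RP,6)
cv2.imwrite('pics/w8.png',ctrl.camera('wrist')[:,:,::-1])
"
```

```text
tool-frame offs [-0.008  -0.0028 -0.1058] [-0.0033  0.0065 -0.0056] F tool [3.7 0.  3.7] 24.99959707260132
6 x [0.0005, 0.0004, 0.0179, -0.001, 0.001, -0.001] ->  [ 0.673 -0.208  0.101] turnerr 0.003 mid [ 0.669 -0.178  0.146] max 0.0179 0.001
```

View pics/w8.png

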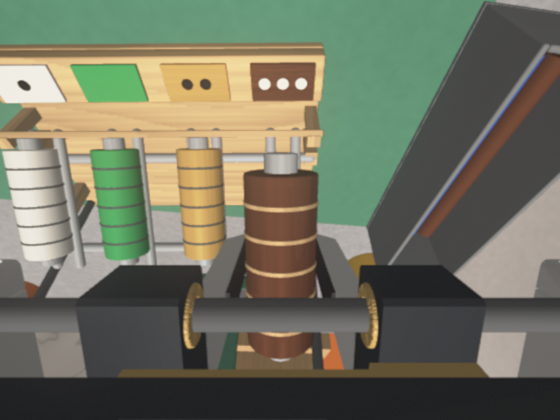

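```bash
python3 -c "
from h import *
for z in (0,.05,.08,.12):
  print(z,ray('side',[(180,82),(130,185)],z)[:,:2].round(3).tolist(),ray('scene',[(437,385),(390,352)],z)[:,:2].round(3).tolist())
"
```

```text
0 [[0.85, -0.458], [0.877, -0.059]] [[0.917, -0.01], [0.822, -0.008]]
0.05 [[0.824, -0.387], [0.85, -0.014]] [[0.915, -0.034], [0.826, -0.032]]
0.08 [[0.809, -0.344], [0.833, 0.013]] [[0.914, -0.048], [0.829, -0.047]]
0.12 [[0.789, -0.287], [0.812, 0.05]] [[0.913, -0.067], [0.832, -0.066]]
```

>>> {"method": "jog_arm", "body": {
  "motion": [
    [0.0006,0.0006,0.018,-0.001,0.001,-0.001,-1],
    [0.0006,0.0006,0.018,-0.001,0.001,-0.001,-1],
    [0.0006,0.0005,0.018,-0.001,0.001,-0.001,-1],
    [0.0006,0.0005,0.018,0,0.001,-0.001,-1],
    [0.0006,0.0005,0.018,0,0.001,-0.001,-1]
  ]
}}

```text
time_s: 23.4
ee_pos: [0.6738, -0.1955, 0.1132]
eef_rot: [-3.14, 0.611, 1.701]
force: [0.0, -0.0, -4.5]
grip_width: 0.0389
grip_force: 25.0
```

>>> {"method": "jog_arm", "body": {
  "motion": [
    [0,0,0.015,0,0.001,0,-1],
    [0,0,0.006,0,0,0,-1],
    [0,0,0.003,0,0,0,-1],
    [0,0,0.001,0,0,0,-1]
  ]
}}

```text
time_s: 23.8
ee_pos: [0.6757, -0.2094, 0.0942]
eef_rot: [-3.141, 0.61, 1.7]
force: [0.2, 0.3, -4.3]
grip_width: 0.0397
grip_force: 25.0
```

```bash
python3 chk.py brown
```

```text
tool-frame offs [-0.0021  0.0019  0.0086] [ 0.0022 -0.0005  0.0036] F tool [2.7 0.3 3.3] 24.999387860298157
```

>>> {"method": "jog_arm", "body": {
  "motion": [
    [-0.0025,-0.0015,0,0,0,0,-1],
    [0,0,0.002,0,0,0,-1],
    [0,0,0.001,0,0,0,-1],
    [0,0,0.001,0,0,0,-1]
  ]
}}

```text
time_s: 24.2
ee_pos: [0.6746, -0.2137, 0.0922]
eef_rot: [-3.141, 0.61, 1.701]
force: [0.5, 0.1, -4.0]
grip_width: 0.0398
grip_force: 25.0
```

>>> {"method": "jog_arm", "body": {
  "motion": [
    [0,0,0.001,0,0,0,-1],
    [0,0,0.0005,0,0,0,-1]
  ]
}}

```text
time_s: 24.4
ee_pos: [0.6747, -0.2147, 0.0908]
eef_rot: [-3.141, 0.61, 1.701]
force: [-0.1, 0.4, -5.2]
grip_width: 0.0395
grip_force: 25.0
```

```bash
python3 chk.py brown
```

```text
tool-frame offs [-0.0044  0.0002  0.0143] [ 0.0017 -0.0008  0.0038] F tool [ 3.3 -0.   4. ] 24.999316334724426
```

>>> {"method": "jog_arm", "body": {
  "motion": [
    [0,0,0.001,0,0,0,-1],
    [0,0,0,0,0,0,-1]
  ]
}}

```text
time_s: 24.6
ee_pos: [0.6748, -0.2148, 0.0906]
eef_rot: [-3.141, 0.61, 1.701]
force: [-4.9, 5.1, 1.8]
grip_width: 0.0395
grip_force: 25.0
```

```bash
python3 chk.py brown
```

```text
tool-frame offs [-0.0044  0.0002  0.0145] [ 0.0018 -0.0007  0.0036] F tool [ 3.6 -4.3 -4.7] 25.000768303871155
```

Contact with the rods; slide down the slope to the foot bar.

>>> {"method": "jog_arm", "body": {
  "motion": [
    [0.001,0,0,0,0,0,-1],
    [0.001,0,0,0,0,0,-1],
    [0.001,0,0,0,0,0,-1],
    [0,0,0,0,0,0,-1]
  ]
}}

```text
time_s: 25.0
ee_pos: [0.6747, -0.2131, 0.0895]
eef_rot: [3.141, 0.611, 1.7]
force: [-4.7, 0.9, 5.8]
grip_width: 0.0392
grip_force: 25.0
```

```bash
python3 chk.py brown
```

```text
tool-frame offs [-0.0023  0.0004  0.0145] [0.0024 0.0005 0.0031] F tool [-2.1 -4.6 -5.6] 25.000991821289062
```

>>> {"method": "jog_arm", "body": {
  "motion": [
    [0,0,0,0,0,0,-0.05],
    [0,0,0,0,0,0,0.1],
    [0,0,0,0,0,0,0.1],
    [0,0,-0.005,0,0,0,0.1]
  ]
}}

```text
time_s: 25.4
ee_pos: [0.6738, -0.2101, 0.0919]
eef_rot: [-3.14, 0.61, 1.701]
force: [-0.6, -0.7, -0.6]
grip_width: 0.0517
grip_force: 0.0
```

>>> {"method": "jog_arm", "body": {
  "motion": [
    [0,0,-0.02,0,0,0,0.1],
    [0,0,-0.03,0,0,0,0.1],
    [0,0,-0.04,0,0,0,0.1],
    [0,0,-0.04,0,0,0,0.1],
    [0,0,0,0,0,0,0.1]
  ]
}}

```text
time_s: 25.9
ee_pos: [0.6662, -0.1328, 0.2058]
eef_rot: [3.132, 0.611, 1.698]
force: [0.7, -0.1, 0.3]
grip_width: 0.0516
grip_force: 0.0
```

```bash
python3 -c "
from h import *
cv2.imwrite('pics/end.png',ctrl.camera('wrist')[:,:,::-1])
"
```

```text
(no output)
```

View pics/end.png

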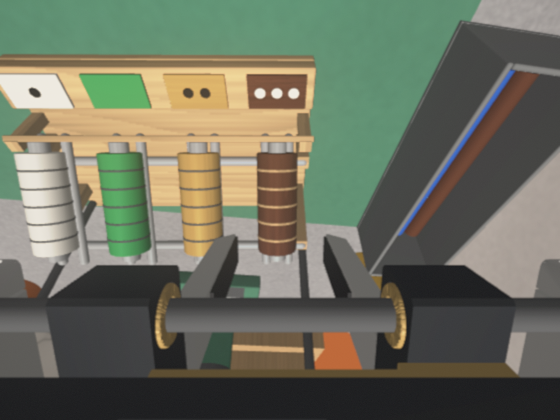

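All four rollers lie in line, barrel lower ends near row 153, each at its own tag (brown at 277,200).

```bash
python3 -c "
from station import ctrl
print(ctrl.hand_in())"
```

```text
the job is handed in; nothing more can be done
None
```

I loaded the white, brass and dark brown rollers into their matching cradles in that order and let go of each. The job is handed in at about 26 s of the 72 s allowed. The last wrist picture shows all four rollers in line at the foot bar, but the hand-in call returned no verdict.

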